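Open the blower valve behind the saw guard with the chip hook

ROBOT

A 7-joint arm with a two-finger parallel gripper is mounted at the origin on the work surface. World frame = base frame: x ahead of the robot, y to its left, z up, the work surface at z = 0. Lengths are in m, angles in rad, forces in N, time in s.
With the tool pointing down it reaches from about 0.35 to 0.775 m from the base axis. Payload 3.1 kg.
Tool frame: the origin (TCP) lies between the finger pads; the fingertips stand 11 mm ahead of it and the grasp point (between the pads) lies 8 mm behind it; z points along the fingers, y is the line along which they close (so a half turn about z gives the same grasp; the last joint's range is limited). The gripper opens to 85 mm and grips with 20 to 120 N. Pads are 22 mm wide; open, the fingers measure 114 mm over their backs; the gripper's body (76 mm by 85 mm) begins 54 mm behind the grasp point. The pads swing forward as they close: fully open they stand 13 mm farther back than shut.
Start: joints at [1.29, 0.311, 0.014, 1.512, -0.004, 1.319, -0.027], TCP at [0.13, -0.534, 0.242] pointing down, gripper open.
Joint ranges: [-2.7, 2.7], [-0.3, 1.91], [-1.27, 1.3], [0.12, 2.57], [-1.44, 4.58], [0.2, 2.03], [-3.05, 3.05]. Speed limits (rad/s): [2.79, 2.79, 3.14, 3.14, 3.14, 3.14, 3.14].

INTERFACE

Orientations are given as a rotation vector (axis times angle).
In Python, from cell import arm, vision, workorder gives the robot as it stands.
- The arm moves only by the tool servo_tool, never from a script. Its argument "targets" is text: rows parted by semicolons, each of 7 numbers parted by spaces: the closure, from -1 (fully open) to 1 (shut), so that 0 is half open, then the shift along the tool's x, y, z in cm, then the turn, a rotation vector about the tool's x, y, z in degrees. In form: gripper x y z rx ry rz; .... A call has exactly 5 rows; each row shifts and turns the commanded pose from where the row before left it, along the tool's axes as they then stand; what a row does not reach is not made up. A row lasts 1/12 s, in which the tool goes at most 41.7 mm and 7.16 degrees, less where a joint would pass 70% of its speed; a pose out of reach is approached as far as the arm can. A call is refused whole if a number of a shift passes 4.17 or a number of a turn 7.16, either way. A call with a gripper value outside its range is refused whole. The fingers move at their own pace and stop on an object; the grip force is fixed at half the most. Time passes only in rows, so rows that do not move let the fingers close, or fill a call up. It gives the time, the measured TCP pose, the force, the opening and the grip force at its end, in the units of the state.
- arm.read_state(): the state, without advancing time (a new reading comes with each control period).
- vision.get_image(name): name is "side" or "top" or "wrist"; returns a dict with "img" (420x560x3 uint8, blue, green, red), "vfov" (degrees; the focal length in pixels is half the picture's height over the tangent of half this angle, whatever the lens; pixels are square), "cx", "cy" (the principal point, pixels), "world_from_camera" (4x4, takes a point from camera to world coordinates). Camera axes: x right, y up, looking along -z (the intrinsics and any distortion apply to the point x, -y, -z); pixel columns grow to the right and rows downward; lengths in m; the calibration is good to about 2 mm. A picture is of the moment at which its call begins. There is no depth.
- workorder.job_done(): hands the job in; it is judged then, once.
Trained networks look in a picture, given as the dict that the camera call returned (one of the last four; its "shot" number tells which), for a name from the list of things; names that differ only in an ending like _2 or _b are one class to them, and where a whole thing is asked for, a point or a joint stands for the part that bears it (a point fixed in the world has none). Each returns a list of dicts, best first, with "score" (0 to 1); they miss things now and then, are a little off and sometimes report something else, mostly with a low value. They report only what shows in the picture. A call takes as long as a camera call. They do not tell look-alikes from the thing itself.
- vision.find_in(label, picture): "point" ([column, row] in pixels, amid what is visible of it).
- vision.trace(label, picture): "mask" (420x560 bool, what is visible of it) and "point" ([column, row] in pixels, amid what is visible of it).
- vision.landmark_of(label, picture): "point" ([column, row] in pixels: a listed point, or the origin of a listed thing).
The state is a dict: "t": time; "qpos": joint angles; "dq": joint speeds; "tau": joint torques, N m; "tcp_pos": TCP position; "eef_rot": TCP orientation; "ft_force": force on the tool from outside, world axes, zero at the start; "moment": the same for the moment, N m; "gripper_width": finger opening in m; "gripper_force": force on a finger pad.
Only numpy, scipy, OpenCV 4.12 (cv2) and the standard library are available. Lean on these libraries where they do the work, as an engineer would, in place of code of your own. Each camera call takes 0.05 s, during which the arm holds its last target. There are 200 camera calls.

TASK

Turn on the saw's blower: take the chip hook (bent steel rod with a wooden handle) from its rack, reach over the clear chip guard with it and gently pull the ball-ended valve lever behind the guard all the way towards the robot, until you feel it meet its stop, without leaning on the stop. Touch the lever with the hook alone and keep the gripper out of the space behind the guard. Then lay the hook back in its rack as it was, leaving the lever fully over and the other things on the bench where they are.

Things in the scene. Friction and masses are not known exactly. Their poses are not given: they have to be found in the camera images.
- saw_drive: Saw drive, fixed on the bench. Origin at bench level below point pivot_drawn; x leads from the robot's side over the guard to the back, z up. Behind the guard is an open-topped space reaching to the blue housing (front face at x = 80 mm, top 93 mm high). A steel flywheel stands in it at y -135 to -55 mm, x 46 to 60 mm, up to 95 mm high.
- rail_mid (a point): Upper edge of the clear upright chip guard (aluminium frame), in front of the lever: x = -56 mm, y = 0 of saw_drive, 130 mm above the bench. The guard runs along the drive's y from -162 to +102 mm; frame 14 mm thick in x.
- pivot_drawn (a point): Lever pivot as drawn: saw_drive x = y = 0, 40 mm high. The valve (aluminium block 56 mm along x, 34 wide, top 34 mm high, fittings on its +y side) is screwed down in slots: the true pivot lies anywhere up to 15 mm nearer or farther along x, which is not measured; y is true. Ball-ended lever: 8 mm stem, black 20 mm ball, its centre 50 mm from the pivot.
- lever (a joint): Lever angle, rad, about the drive's y: 0 = off, ball centre 19.5 mm to +x of the true pivot, 86 mm high; 0.8 = fully over (on), at a hard stop, ball 19.5 mm to -x (towards the guard and robot), 86 mm high; 90 mm high midway. Starts at 0 to 0.08. Friction holds it where it is left; about 3 N at the ball moves it. Over 12 N on it bends it.
- hook: Chip hook, loose, about 0.14 kg: bent round steel rod, 8 mm thick, with a wooden handle. Origin at the foot of its leg, z up the leg (95 mm long); there the rod bends and runs to -x at z = 95 mm, with the handle (100 long, 16 wide in y, 22 mm tall) on it from x = -85 to -185 mm. In the rack the leg hangs down, foot 30 mm above the bench.
- hook_grip (a point): Point of the handle to grip, between the rack's uprights: x = -120, y = 0, z = 95 mm in the hook's frame, mid-height of the handle; fingers close across the 16 mm width (the hook's y). 125 mm above the bench when in the rack.
- hook_foot (a point): Lower end of the hook's leg (the hook's origin).
- rack: Plywood rack fixed to the bench, origin at bench level below the hook's leg, axes as the hook's when it lies there. Two notched uprights, 12 mm thick, 60 wide: at x = -50 mm (notch 14 mm wide, floor 121 mm high, carries the rod) and x = -168 mm (22 wide, floor 114 high, carries the handle). Notches 10 mm deep, above that 6 mm wider each side for 12 mm more.
- rack_rest (a point): Where point hook_grip lies when the hook is in the rack: x = -120 mm, y = 0, 125 mm high in the rack's frame.
- cutout: Bystander: star-shaped wooden cut-out, 18 mm thick, about 85 mm long, loose.
- blank: Bystander: flat wooden blank 110 x 150 x 18 mm with paper on it, loose.
- glue: Bystander: white plastic bottle, 50 mm diameter, 120 mm tall, loose.
- blade_tin: Bystander: round metal tin, 60 mm diameter, 50 mm tall, loose.
Not all that is in view belongs to the job. There is more than one size of the rack; the job needs the middle-sized.

How it is judged:
By the outcome, as a careful person would: the job done as asked, in the order asked, and still so for the second after the job is handed in, with the robot touching nothing.
It also fails if it takes over 58 s, if anything falls off the work surface, if the arm or the gripper's body presses on something with over 40 N, if the wrist force passes 120 N, or if a joint passes its speed limit or range.

## Working session

There is one attempt and no reset: what is moved stays moved. The work goes in short steps, Python scripts to look and compute and a tool call to move; the robot and the scene stay as the last step left them, time stands still between calls to the robot, and variables do not carry over. Pictures are saved under pics/ and viewed, at most 13 in all, crops included, and the job is handed in when it is done.

Besides the shell and the picture viewer there is one more tool, called after "Request:" by a JSON object that holds its "method" and its "body". servo_tool: Moves the arm, as the interface text tells. Its arguments: {"type":"object","properties":{"targets":{"type":"string"}},"required":["targets"]}

```bash
ls; mkdir -p pics; cat > h.py <<'E'
import numpy as np, cv2
from cell import arm, vision, workorder
from scipy.spatial.transform import Rotation as R
def K(p):
    f=210/np.tan(np.radians(p["vfov"])/2); return f
def ray(p,uv):
    f=K(p); T=np.array(p["world_from_camera"])
    d=T[:3,:3]@np.array([(uv[0]-p["cx"])/f,-(uv[1]-p["cy"])/f,-1]); return T[:3,3],d/np.linalg.norm(d)
def onz(p,uv,z):
    o,d=ray(p,uv); return o+d*(z-o[2])/d[2]
def proj(p,X):
    T=np.linalg.inv(np.array(p["world_from_camera"])); c=T[:3,:3]@np.asarray(X)+T[:3,3]; f=K(p)
    return np.array([p["cx"]+f*c[0]/-c[2],p["cy"]-f*c[1]/-c[2]])
def tri(obs):
    A=np.zeros((3,3));b=np.zeros(3)
    for p,uv in obs:
        o,d=ray(p,uv);M=np.eye(3)-np.outer(d,d);A+=M;b+=M@o
    return np.linalg.solve(A,b)
E
python3 - <<'E'
from h import *
ims=[]
for n in ["top","side"]:
    p=vision.get_image(n); print(n,{k:v for k,v in p.items() if k!="img"})
    cv2.imwrite(f"pics/{n}0.png",p["img"])
    for l in ["hook_grip","hook_foot","rack_rest","rail_mid","pivot_drawn","saw_drive","rack"]:
        print(l,[(np.round(r["point"]).tolist(),round(r["score"],2),np.round(onz(p,r["point"],{"hook_grip":.125,"hook_foot":.03,"rack_rest":.125,"rail_mid":.13,"pivot_drawn":.04}.get(l,0))[:2],3).tolist()) for r in vision.landmark_of(l,p)])
print(arm.read_state())
E
```

```text
pics
top {'vfov': 43.993154167566004, 'cx': 270.3430890431181, 'cy': 207.86920962162662, 'world_from_camera': array([[-0.00948582,  0.98682194, -0.16153167,  0.4107748 ],
       [-0.99969912, -0.01301313, -0.02079268,  0.00316257],
       [-0.02262071,  0.16128584,  0.98664846,  1.39117207],
       [ 0.        ,  0.        ,  0.        ,  1.        ]]), 'shot': 1}
hook_grip [([182.0, 266.0], 0.78, [0.478, 0.247]), ([303.0, 225.0], 0.69, [0.575, -0.051])]
hook_foot [([192.0, 221.0], 0.73, [0.6, 0.239])]
rack_rest [([110.0, 193.0], 0.82, [0.662, 0.429]), ([207.0, 181.0], 0.78, [0.688, 0.188]), ([426.0, 271.0], 0.38, [0.459, -0.344])]
rail_mid [([302.0, 244.0], 0.66, [0.528, -0.048])]
pivot_drawn [([301.0, 224.0], 0.89, [0.589, -0.049]), ([300.0, 227.0], 0.18, [0.581, -0.047])]
saw_drive [([301.0, 228.0], 0.76, [0.582, -0.051])]
rack [([194.0, 223.0], 0.73, [0.599, 0.24])]
side {'vfov': 51.03734854631059, 'cx': 273.26477153495176, 'cy': 205.38626154639562, 'world_from_camera': array([[-0.86709183,  0.37854496, -0.32381395,  0.2106541 ],
       [-0.49811836, -0.65173629,  0.57194223,  0.
[... 871 characters left out ...]
pos': array([ 1.29030559,  0.31084898,  0.0139926 ,  1.51148566, -0.0044178 ,
        1.31920376, -0.02721377]), 'dq': array([-7.34636616e-04, -4.32073756e-04, -9.62500204e-05, -3.26600794e-04,
        2.57730710e-04,  1.77794922e-03,  4.81264490e-04]), 'tau': array([-2.76885476e-04, -3.79758132e+01,  1.45523683e-01, -2.30847573e+01,
        1.20781679e-02,  1.76124784e-03,  1.00526162e-05]), 'tcp_pos': array([ 0.13013605, -0.5344039 ,  0.24233765]), 'eef_rot': array([3.11913129e+00, 3.74291963e-01, 1.80690893e-05]), 'ft_force': array([-0.62094411,  0.45289172,  0.16273455]), 'moment': array([ 0.02772915, -0.00027839,  0.03817109]), 'gripper_force': 0.0, 'gripper_width': 0.08553278312901261}
```

View pics/top0.png

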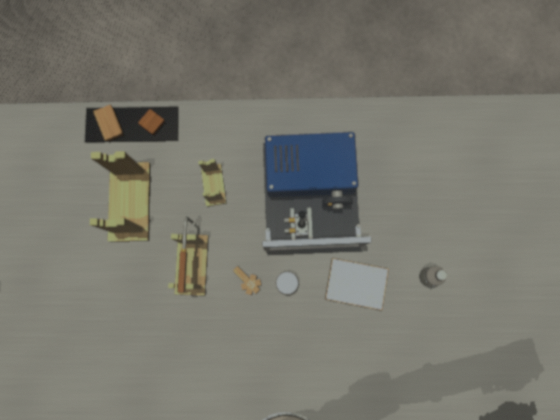

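View pics/side0.png

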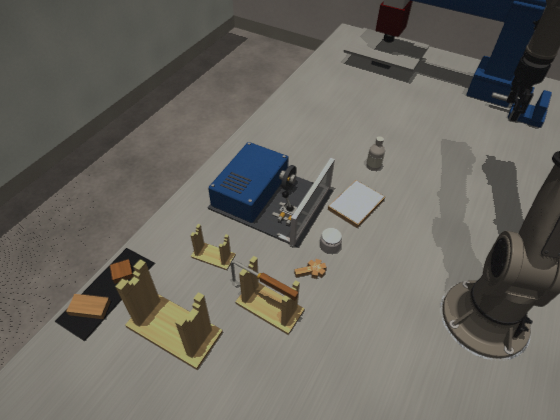

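Three racks appear in the top view: large at (128,200), small at (212,183) and middle at (190,265). The hook lies in the middle one, which fits the description. Next I'll enlarge the crops and measure yaws and the ball.

```bash
python3 - <<'E'
from h import *
P={n:vision.get_image(n) for n in ["top","side"]}
t,s=P["top"],P["side"]
for n,p in P.items():
    for l in ["lever","hook"]:
        for r in vision.trace(l,p)[:2]:
            ys,xs=np.nonzero(r["mask"]); print(n,l,round(r["score"],2),np.round(r["point"]),len(xs),xs.min(),xs.max(),ys.min(),ys.max())
            if l=="hook" and n=="top":
                pts=np.array([onz(p,(x,y),.125)[:2] for x,y in zip(xs,ys)]); vx=cv2.fitLine(pts.astype(np.float32),cv2.DIST_HUBER,0,1e-4,1e-4).ravel(); print("line",vx,np.degrees(np.arctan2(vx[1],vx[0])),pts.min(0),pts.max(0))
    for l in ["lever"]:
        print(n,l,[(np.round(r["point"],1).tolist(),round(r["score"],2)) for r in vision.find_in(l,p)])
a=cv2.resize(t["img"][205:300,160:255],None,fx=4,fy=4,interpolation=cv2.INTER_CUBIC)
b=cv2.resize(t["img"][180:275,260:375],None,fx=3.5,fy=4,interpolation=cv2.INTER_CUBIC)
cv2.imwrite("pics/crop1.png",np.clip(np.hstack([a,b])*1.5,0,255).astype(np.uint8))
c=cv2.resize(s["img"][155:335,200:345],None,fx=3.3,fy=3.3,interpolation=cv2.INTER_CUBIC)
cv2.imwrite("pics/crop2.png",np.clip(c*1.5,0,255).astype(np.uint8))
E
```

```text
top hook 0.67 [186. 264.] 430 178 192 217 292
line [ 0.9981423  -0.06092605  0.5137768   0.24292189] -3.4929683 [0.41511764 0.2234567 ] [0.59796027 0.2555425 ]
top lever [([355.3, 281.1], 0.68), ([300.3, 216.0], 0.56), ([184.3, 260.8], 0.42)]
side lever 0.46 [282. 192.] 59 282 289 191 205
side hook 0.68 [272. 284.] 562 231 297 261 299
side hook 0.65 [267. 193.] 7530 209 334 142 246
side lever []
```

View pics/crop1.png

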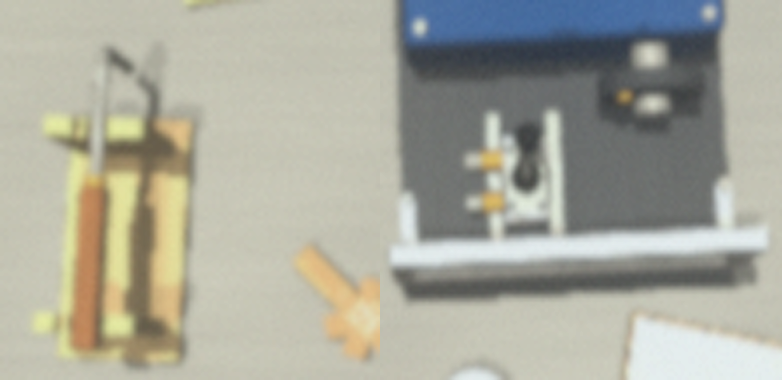

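View pics/crop2.png

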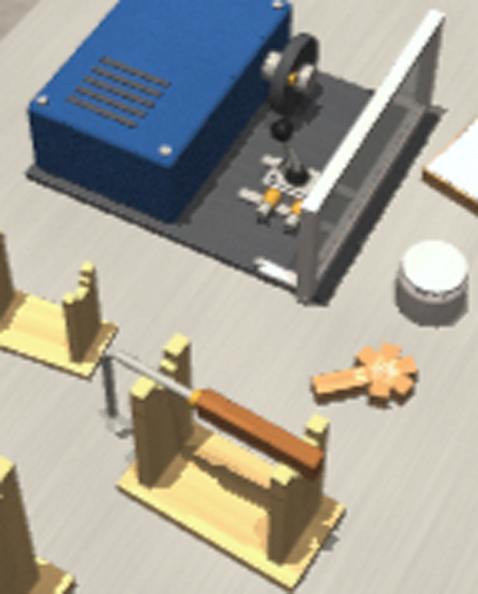

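The crops show the hook resting in the middle-sized rack, with its rod tip at top (187,217) and handle end at (181,292). The ball is at top (302,214) and side (285,194), and the boot and pivot at top (301,224). The guard's upper edge runs from (263,243) to (371,240).

```bash
python3 - <<'E'
from h import *
t,s=vision.get_image("top"),vision.get_image("side")
b=tri([(t,(302.3,213.8)),(s,(285.5,194.4))]); print("ball",b, onz(t,(302.3,213.8),.086),onz(s,(285.5,194.4),.086))
g1=onz(t,(263.4,242.5),.13);g2=onz(t,(370.9,239.5),.13)
print("guard",g1,g2,np.linalg.norm(g1-g2)); d=(g1-g2)/np.linalg.norm(g1-g2); yaw=np.arctan2(-d[0],d[1]); print("yaw drive",np.degrees(yaw))
rm=g2+d*.162; ex=np.array([np.cos(yaw),np.sin(yaw),0]); O=rm+.056*ex; print("origin",O)
ey=np.array([-ex[1],ex[0],0]);print("ball in drive",(b-O)@ex,(b-O)@ey)
# housing top corners check
e1=onz(t,(187,217),.125);e2=onz(t,(181.5,292),.125);print("rod",e1,e2,np.degrees(np.arctan2(*(e1-e2)[[1,0]])),np.linalg.norm(e1-e2))
f=tri([(t,(187,217)),(s,(200+105/3.3,155+352/3.3))]);print(f)
h=tri([(t,(181.5,292)),(s,(200+318/3.3,155+462/3.3))]);print(h)
print(R.from_rotvec(arm.read_state()["eef_rot"]).as_matrix().round(3))
for n,l in (("top","pivot_drawn"),("top","rail_mid")):
  print(l,proj(t,O+[0,0,-.13+(.04 if l[0]=='p' else .13)]-(0 if l[0]=='p' else .056*ex)))
E
```

```text
ball [ 0.60693697 -0.05089465  0.0833903 ] [ 0.60814411 -0.05025422  0.086     ] [ 0.60418296 -0.04912977  0.086     ]
guard [0.53209982 0.04744668 0.13      ] [ 0.5363499  -0.21331158  0.13      ] 0.26079288857816263
yaw drive 0.9337751037663267
origin [ 0.58970239 -0.05042047  0.13      ]
ball in drive 0.017224565457538404 -0.0007549827838681874
rod [0.59792857 0.2360031  0.125     ] [0.4151061  0.24631824 0.125     ] -3.2292957728377405 0.18311323903166613
[0.59901766 0.23780955 0.11393344]
[0.41475415 0.24607815 0.1256607 ]
[[ 0.972  0.237  0.   ]
 [ 0.237 -0.972 -0.   ]
 [ 0.     0.    -1.   ]]
pivot_drawn [301.83208079 223.40013886]
rail_mid [304.02803368 241.36619441]
```

```bash
cat >> h.py <<'E'
def plan(target,yaw,n,pose=None,g=-1):
    """rows moving commanded pose (pos,yaw deg) to target in n steps; prints rows"""
    s=arm.read_state()
    if pose is None:
        M=R.from_rotvec(s["eef_rot"]).as_matrix(); pose=(s["tcp_pos"],np.degrees(np.arctan2(M[1,0],M[0,0])))
    p,y=np.array(pose[0]),pose[1]; d=(np.array(target)-p)/n; dy=(yaw-y)/n; rows=[]
    for i in range(n):
        c,sn=np.cos(np.radians(y)),np.sin(np.radians(y))
        rows.append("%g %.2f %.2f %.2f 0 0 %.2f"%(g,100*(d[0]*c+d[1]*sn),100*(d[0]*sn-d[1]*c),-100*d[2],-dy)); y+=dy
    for i in range(0,n,5): print("; ".join(rows[i:i+5]))
E
python3 - <<'E'
from h import *
plan((.46,-.2,.25),-3.3,15)
plan((.478,.243,.25),-3.3,15,pose=((.46,-.2,.25),-3.3))
E
```

```text
-1 2.66 -1.65 -0.05 0 0 1.13; -1 2.63 -1.70 -0.05 0 0 1.13; -1 2.60 -1.75 -0.05 0 0 1.13; -1 2.56 -1.80 -0.05 0 0 1.13; -1 2.53 -1.85 -0.05 0 0 1.13
-1 2.49 -1.90 -0.05 0 0 1.13; -1 2.45 -1.95 -0.05 0 0 1.13; -1 2.41 -2.00 -0.05 0 0 1.13; -1 2.37 -2.04 -0.05 0 0 1.13; -1 2.33 -2.09 -0.05 0 0 1.13
-1 2.29 -2.14 -0.05 0 0 1.13; -1 2.25 -2.18 -0.05 0 0 1.13; -1 2.20 -2.23 -0.05 0 0 1.13; -1 2.16 -2.27 -0.05 0 0 1.13; -1 2.11 -2.31 -0.05 0 0 1.13
-1 -0.05 -2.96 -0.00 0 0 -0.00; -1 -0.05 -2.96 -0.00 0 0 -0.00; -1 -0.05 -2.96 -0.00 0 0 -0.00; -1 -0.05 -2.96 -0.00 0 0 -0.00; -1 -0.05 -2.96 -0.00 0 0 -0.00
-1 -0.05 -2.96 -0.00 0 0 -0.00; -1 -0.05 -2.96 -0.00 0 0 -0.00; -1 -0.05 -2.96 -0.00 0 0 -0.00; -1 -0.05 -2.96 -0.00 0 0 -0.00; -1 -0.05 -2.96 -0.00 0 0 -0.00
-1 -0.05 -2.96 -0.00 0 0 -0.00; -1 -0.05 -2.96 -0.00 0 0 -0.00; -1 -0.05 -2.96 -0.00 0 0 -0.00; -1 -0.05 -2.96 -0.00 0 0 -0.00; -1 -0.05 -2.96 -0.00 0 0 -0.00
```

Request:
{"method": "servo_tool", "body": {"targets": "-1 2.6 -1.7 0 0 0 1.1; -1 2.6 -1.7 0 0 0 1.1; -1 2.6 -1.8 0 0 0 1.1; -1 2.6 -1.8 0 0 0 1.1; -1 2.5 -1.9 0 0 0 1.1"}}

```text
t: 1.72
tcp_pos: [0.2398, -0.4204, 0.2424]
eef_rot: [3.133, 0.222, 0.0]
ft_force: [0.8, -0.1, -0.4]
gripper_width: 0.0853
gripper_force: 0.0
```

Request:
{"method": "servo_tool", "body": {"targets": "-1 2.5 -1.9 0 0 0 1.1; -1 2.5 -2 0 0 0 1.1; -1 2.4 -2 0 0 0 1.1; -1 2.4 -2 0 0 0 1.1; -1 2.3 -2.1 0 0 0 1.1"}}

```text
t: 2.13
tcp_pos: [0.3498, -0.3082, 0.2425]
eef_rot: [3.14, 0.072, 0.001]
ft_force: [0.9, 0.4, -0.4]
gripper_width: 0.0853
gripper_force: 0.0
```

Request:
{"method": "servo_tool", "body": {"targets": "-1 2.3 -2.1 0 0 0 1.2; -1 2.3 -2.2 0 0 0 1.2; -1 2.2 -2.2 0 0 0 1.2; -1 2.2 -2.3 0 0 0 1.2; -1 2.1 -2.3 0 0 0 1.2"}}

```text
t: 2.55
tcp_pos: [0.4603, -0.1965, 0.2425]
eef_rot: [3.14, -0.093, 0.001]
ft_force: [0.9, -0.5, -0.4]
gripper_width: 0.0856
gripper_force: 0.0
```

Request:
{"method": "servo_tool", "body": {"targets": "-1 0 -3 0 0 0 0; -1 0 -3 0 0 0 0; -1 0 -3 0 0 0 0; -1 0 -3 0 0 0 0; -1 0 -3 0 0 0 0"}}

```text
t: 2.97
tcp_pos: [0.4679, -0.0466, 0.2424]
eef_rot: [3.14, -0.091, 0.001]
ft_force: [0.4, -0.4, -0.4]
gripper_width: 0.0856
gripper_force: 0.0
```

Request:
{"method": "servo_tool", "body": {"targets": "-1 0 -3 0 0 0 0; -1 0 -3 0 0 0 0; -1 0 -3 0 0 0 0; -1 0 -3 0 0 0 0; -1 0 -3 0 0 0 0"}}

```text
t: 3.38
tcp_pos: [0.4766, 0.1031, 0.2425]
eef_rot: [3.14, -0.091, 0.001]
ft_force: [0.7, 0.5, -1.1]
gripper_width: 0.0855
gripper_force: 0.0
```

Request:
{"method": "servo_tool", "body": {"targets": "-1 0 -3 0 0 0 0; -1 0 -3 0 0 0 0; -1 0 -3 0 0 0 0; -1 0 -3 0 0 0 0; -1 0 -3 0 0 0 0"}}

```text
t: 3.8
tcp_pos: [0.4854, 0.2528, 0.2424]
eef_rot: [3.14, -0.092, 0.001]
ft_force: [0.2, 0.7, 0.1]
gripper_width: 0.0851
gripper_force: 0.0
```

```bash
python3 - <<'E'
from h import *
w=vision.get_image("wrist"); cv2.imwrite("pics/w1.png",np.clip(w["img"]*1.5,0,255).astype(np.uint8))
for r in vision.trace("hook",w)[:2]:
    ys,xs=np.nonzero(r["mask"]); pts=np.array([onz(w,(x,y),.125)[:2] for x,y in zip(xs,ys)])
    v=cv2.fitLine(pts.astype(np.float32),cv2.DIST_HUBER,0,1e-4,1e-4).ravel(); print(r["score"],len(xs),v,np.degrees(np.arctan2(v[1],v[0])),pts.min(0),pts.max(0),xs.min(),xs.max(),ys.min(),ys.max())
for l in ["hook_grip","rack_rest"]: print(l,[(r["point"],r["score"],onz(w,r["point"],.125)) for r in vision.landmark_of(l,w)])
E
```

```text
0.81 3974 [ 0.99891776 -0.04651156  0.49653926  0.24553762] -2.6658778 [0.40801858 0.23680416] [0.59875907 0.25720498] 277 299 54 302
hook_grip [([289.6, 219.5], 0.95, array([0.4799079 , 0.24537589, 0.125     ])), ([285.6, 221.6], 0.62, array([0.47837799, 0.24859965, 0.125     ]))]
rack_rest [([287.7, 220.4], 0.75, array([0.47926134, 0.24690166, 0.125     ]))]
```

View pics/w1.png

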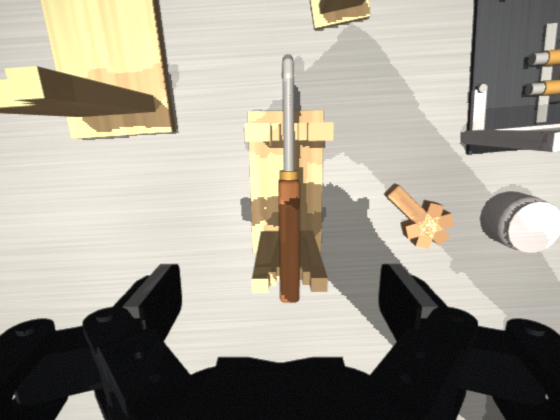

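The wrist view shows the handle straight ahead, from (290,300) up to the rod tip at (288,60), lying in the middle-sized rack with nothing beside it. I'll descend now.

Request:
{"method": "servo_tool", "body": {"targets": "-1 -0.4 0.4 1 0 0 0; -1 -0.4 0.4 2.5 0 0 0; -1 0 0 3 0 0 0; -1 0 0 2 0 0 0; -1 0 0 1 0 0 0"}}

```text
t: 4.42
tcp_pos: [0.4759, 0.2403, 0.1443]
eef_rot: [3.136, -0.096, -0.006]
ft_force: [0.0, -0.5, -0.4]
gripper_width: 0.0858
gripper_force: 0.0
```

Request:
{"method": "servo_tool", "body": {"targets": "-1 0 0 1.2 0 0 0; -1 0 0 1 0 0 0; -1 0 0 0.7 0 0 0; -1 0 0 0.2 0 0 0; -1 0 0 0 0 0 0"}}

```text
t: 4.83
tcp_pos: [0.477, 0.2436, 0.1162]
eef_rot: [3.14, -0.092, -0.0]
ft_force: [0.4, 0.5, -0.7]
gripper_width: 0.0856
gripper_force: 0.0
```

Request:
{"method": "servo_tool", "body": {"targets": "1 0 0 0 0 0 0; 1 0 0 0 0 0 0; 1 0 0 0 0 0 0; 1 0 0 0 0 0 0; 1 0 0 0 0 0 0"}}

```text
t: 5.25
tcp_pos: [0.4771, 0.2441, 0.1166]
eef_rot: [-3.14, 0.091, -0.001]
ft_force: [-0.3, -0.8, -1.4]
gripper_width: 0.0256
gripper_force: 0.0
```

Request:
{"method": "servo_tool", "body": {"targets": "1 0 0 0 0 0 0; 1 0 0 0 0 0 0; 1 0 0 0 0 0 0; 1 0 0 0 0 0 0; 1 0 0 0 0 0 0"}}

```text
t: 5.67
tcp_pos: [0.4771, 0.2445, 0.1167]
eef_rot: [-3.14, 0.09, -0.001]
ft_force: [0.1, 0.2, 3.0]
gripper_width: 0.0152
gripper_force: 59.9
```

Request:
{"method": "servo_tool", "body": {"targets": "1 0 0 -0.5 0 0 0; 1 0 0 -1 0 0 0; 1 0 0 -1.5 0 0 0; 1 0 0 -2 0 0 0; 1 0 0 -2 0 0 0"}}

```text
t: 6.08
tcp_pos: [0.4761, 0.243, 0.1866]
eef_rot: [3.138, -0.091, -0.004]
ft_force: [0.5, 0.8, -1.8]
gripper_width: 0.0152
gripper_force: 59.3
```

Request:
{"method": "servo_tool", "body": {"targets": "1 0 0 -2 0 0 0; 1 0 0 -2 0 0 0; 1 0 0 -1.5 0 0 0; 1 0 0 -1 0 0 0; 1 0 0 0 0 0 0"}}

```text
t: 6.5
tcp_pos: [0.4778, 0.2444, 0.2538]
eef_rot: [-3.139, 0.091, -0.006]
ft_force: [-0.2, 0.2, -1.5]
gripper_width: 0.0151
gripper_force: 59.4
```

```bash
python3 - <<'E'
from h import *
plan((.5175,-.0524,.251),.9,15,g=1)
t=vision.get_image("top");s=vision.get_image("side");tp=arm.read_state()["tcp_pos"];print(tp)
for n,p in (("top",t),("side",s)):
  print(n,[(np.round(r["point"],1),round(r["score"],2),onz(p,r["point"],tp[2]-.0867).round(4)) for r in vision.landmark_of("hook_foot",p)])
E
```

```text
1 0.38 1.96 0.02 0 0 -0.28; 1 0.37 1.96 0.02 0 0 -0.28; 1 0.36 1.96 0.02 0 0 -0.28; 1 0.35 1.97 0.02 0 0 -0.28; 1 0.34 1.97 0.02 0 0 -0.28
1 0.33 1.97 0.02 0 0 -0.28; 1 0.32 1.97 0.02 0 0 -0.28; 1 0.31 1.97 0.02 0 0 -0.28; 1 0.30 1.97 0.02 0 0 -0.28; 1 0.29 1.97 0.02 0 0 -0.28
1 0.28 1.98 0.02 0 0 -0.28; 1 0.27 1.98 0.02 0 0 -0.28; 1 0.26 1.98 0.02 0 0 -0.28; 1 0.25 1.98 0.02 0 0 -0.28; 1 0.24 1.98 0.02 0 0 -0.28
[0.47655127 0.24357603 0.25085899]
top [(array([183.5, 214.7]), 0.56, array([0.5978, 0.2373, 0.1642])), (array([424.3, 276.5]), 0.47, array([ 0.4452, -0.3276,  0.1642]))]
side [(array([233.3, 250. ]), 0.85, array([0.5923, 0.2346, 0.1642]))]
```

Request:
{"method": "servo_tool", "body": {"targets": "1 0.4 1.5 0 0 0 -0.3; 1 0.4 2 0 0 0 -0.3; 1 0.4 2 0 0 0 -0.3; 1 0.4 2 0 0 0 -0.3; 1 0.3 2 0 0 0 -0.3"}}

```text
t: 7.12
tcp_pos: [0.4908, 0.1468, 0.2498]
eef_rot: [3.14, -0.049, -0.004]
ft_force: [-0.1, -0.2, -1.9]
gripper_width: 0.0151
gripper_force: 59.4
```

Request:
{"method": "servo_tool", "body": {"targets": "1 0.3 2 0 0 0 -0.3; 1 0.3 2 0 0 0 -0.3; 1 0.3 2 0 0 0 -0.3; 1 0.3 2 0 0 0 -0.3; 1 0.3 2 0 0 0 -0.3"}}

```text
t: 7.53
tcp_pos: [0.5034, 0.0467, 0.2499]
eef_rot: [3.141, -0.008, -0.005]
ft_force: [-0.0, 0.1, -2.6]
gripper_width: 0.0152
gripper_force: 59.3
```

Request:
{"method": "servo_tool", "body": {"targets": "1 0.3 2 0 0 0 -0.3; 1 0.3 2 0 0 0 -0.3; 1 0.2 2 0 0 0 -0.2; 1 0.2 2 0 0 0 -0.2; 1 0.2 1.8 0 0 0 -0.2"}}

```text
t: 7.95
tcp_pos: [0.5157, -0.0517, 0.2498]
eef_rot: [3.141, 0.023, -0.005]
ft_force: [0.1, 0.1, -1.5]
gripper_width: 0.0149
gripper_force: 59.4
```

Request:
{"method": "servo_tool", "body": {"targets": "1 0 0 0 0 0 0; 1 0 0 0 0 0 0; 1 0 0 0 0 0 0; 1 0 0 0 0 0 0; 1 0 0 0 0 0 0"}}

```text
t: 8.37
tcp_pos: [0.5164, -0.0485, 0.2511]
eef_rot: [-3.141, -0.028, 0.001]
ft_force: [0.4, 0.3, -1.4]
gripper_width: 0.015
gripper_force: 59.4
```

```bash
python3 - <<'E'
from h import *
t=vision.get_image("top");s=vision.get_image("side");w=vision.get_image("wrist");st=arm.read_state();tp=st["tcp_pos"];print(tp,st["eef_rot"],st["ft_force"])
for n,p in (("top",t),("side",s),("wrist",w)):
  print(n,[(np.round(r["point"],1),round(r["score"],2),onz(p,r["point"],tp[2]-.0867).round(4)) for r in vision.landmark_of("hook_foot",p)][:2])
  for r in vision.trace("lever",p)[:2]: print("lever",round(r["score"],2),r["point"],onz(p,r["point"],.08).round(4))
a=cv2.resize(s["img"][130:250,210:350],None,fx=3,fy=3,interpolation=cv2.INTER_CUBIC)
b=cv2.resize(w["img"][0:260,140:440],None,fx=360/260,fy=360/260)
cv2.imwrite("pics/c3.png",np.clip(np.hstack([a,b[:,:380]])*1.5,0,255).astype(np.uint8))
E
```

```text
[ 0.51660269 -0.04928234  0.25129556] [-3.14141590e+00 -2.65869170e-02  5.05565275e-05] [-0.34082547  0.04179764 -1.48982318]
top [(array([301.2, 197.3]), 0.38, array([ 0.6363, -0.0452,  0.1646]))]
side [(array([276.1, 169.8]), 0.77, array([ 0.6388, -0.0533,  0.1646]))]
lever 0.4 [284.7, 193.5] [ 0.6104 -0.056   0.08  ]
wrist [(array([241.8, 250.1]), 0.41, array([ 0.4973, -0.0225,  0.1646]))]
lever 0.45 [290.9, 91.6] [ 0.6112 -0.0569  0.08  ]
```

View pics/c3.png

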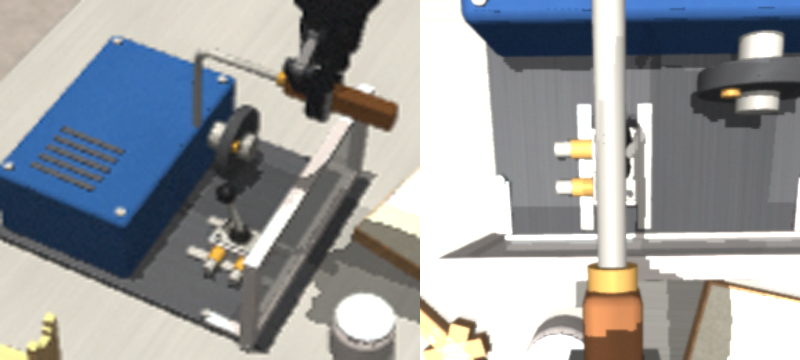

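The side view shows the leg hanging clear above the housing edge at (276,170), behind the ball at (286,194). The wrist view shows the ball just right of the rod at about (293,97), so I'll compute the y offset.

```bash
python3 - <<'E'
from h import *
w=vision.get_image("wrist");s=vision.get_image("side");st=arm.read_state();z=st["tcp_pos"][2]+.008
T=np.array(w["world_from_camera"]);print("cam",T[:3,3])
for uv in [(275.7,5),(275.7,150)]: print("rod",onz(w,uv,z).round(4))
g=w["img"].sum(2)
print(g[70:130:6,262:306:2])
for uv in [(290,97),(293,97)]: print("ball",onz(w,uv,.086).round(4), tri([(w,uv),(s,(285.7,194))]).round(4))
E
```

```text
cam [ 0.58220735 -0.04906068  0.38259259]
rod [ 0.6209 -0.0471  0.2593]
rod [ 0.5737 -0.0477  0.2593]
[[273 278 360 477 527 486 527 612 562 486 448 405 342 268 279 271 276 276
  275 277 278 275]
 [396 274 354 473 526 485 524 610 569 491 450 409 346 252 276 269 278 505
  680 683 682 678]
 [485 274 339 468 525 481 525 602 577 494 452 412 350 236 246 237 244 509
  684 657 627 630]
 [468 274 334 464 522 482 521 599 580 497 452 411 352 213 111 103 111 440
  668 686 687 673]
 [538 676 496 394 446 479 522 598 585 497 455 414 353 202 400 659 338 254
  349 452 631 630]
 [455 543 463 390 446 477 521 595 590 502 459 417 356 200  93 306 544 296
  348 379 334 618]
 [512 589 528 387 445 478 519 588 592 504 460 422 359 290 383 409 495 288
  278 277 323 617]
 [413 589 522 381 443 477 514 585 596 507 460 422 363 304 384 404 438 258
  274 279 319 614]
 [644 578 549 385 442 476 512 580 598 509 463 425 361 224 255 598 404 255
  271 276 318 610]
 [653 615 525 380 442 476 509 574 600 515 464 425 364 227 370 598 402 254
  272 274 343 608]]
ball [ 0.6064 -0.0573  0.086 ] [ 0.6074 -0.0574  0.0781]
ball [ 0.6064 -0.0599  0.086 ] [ 0.6081 -0.0599  0.0752]
```

Request:
{"method": "servo_tool", "body": {"targets": "1 0.4 0.4 0 0 0 0; 1 0 0 1 0 0 0; 1 0 0 1.5 0 0 0; 1 0 0 1.5 0 0 0; 1 0 0 1 0 0 0"}}

```text
t: 9.33
tcp_pos: [0.5198, -0.0543, 0.1991]
eef_rot: [-3.141, -0.024, 0.004]
ft_force: [-0.5, 0.1, -1.5]
gripper_width: 0.0153
gripper_force: 59.4
```

Request:
{"method": "servo_tool", "body": {"targets": "1 0 0 1 0 0 0; 1 0 0 1 0 0 0; 1 0 0 1 0 0 0; 1 0 0 1 0 0 0; 1 0 0 0 0 0 0"}}

```text
t: 9.75
tcp_pos: [0.5191, -0.054, 0.1589]
eef_rot: [-3.141, -0.025, 0.007]
ft_force: [0.5, -0.2, -1.4]
gripper_width: 0.0155
gripper_force: 59.4
```

Request:
{"method": "servo_tool", "body": {"targets": "1 0 0 0 0 0 0; 1 0 0 0 0 0 0; 1 0 0 0 0 0 0; 1 0 0 0 0 0 0; 1 0 0 0 0 0 0"}}

```text
t: 10.17
tcp_pos: [0.5211, -0.054, 0.1619]
eef_rot: [3.141, 0.024, 0.002]
ft_force: [-0.1, -0.3, -1.5]
gripper_width: 0.0153
gripper_force: 59.4
```

```bash
python3 - <<'E'
from h import *
t=vision.get_image("top");s=vision.get_image("side");w=vision.get_image("wrist");st=arm.read_state();tp=st["tcp_pos"];print(tp,st["eef_rot"],st["ft_force"],st["moment"])
for n,p in (("top",t),("side",s)):
  print(n,[(np.round(r["point"],1),round(r["score"],2),onz(p,r["point"],tp[2]-.0867).round(4)) for r in vision.landmark_of("hook_foot",p)][:2])
a=cv2.resize(s["img"][160:240,250:330],None,fx=5,fy=5,interpolation=cv2.INTER_CUBIC)
b=cv2.resize(t["img"][180:260,260:340],None,fx=5,fy=5,interpolation=cv2.INTER_CUBIC)
cv2.imwrite("pics/c4.png",np.clip(np.hstack([a,b])*1.6,0,255).astype(np.uint8))
E
```

```text
[ 0.52085182 -0.05405502  0.16155048] [3.14136184e+00 2.41427760e-02 7.83381704e-04] [ 0.02102317  0.06353244 -1.18870776] [0.06083669 0.0318185  0.01027173]
top [(array([302.8, 224.9]), 0.73, array([ 0.5812, -0.0514,  0.0749])), (array([304.4, 199.4]), 0.52, array([ 0.6472, -0.0568,  0.0749]))]
side [(array([276.2, 190.8]), 0.88, array([ 0.6395, -0.0571,  0.0749]))]
```

View pics/c4.png

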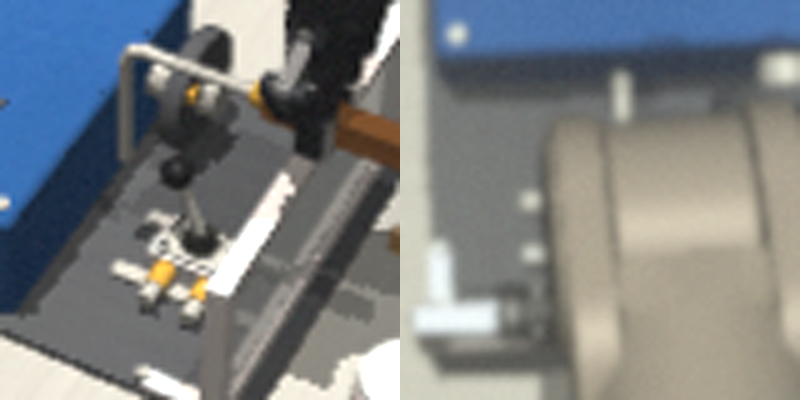

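The side view shows the leg's foot at (125,158) behind the ball at (177,173), clear of the housing. Next I'll check lateral alignment in the side picture.

```bash
python3 - <<'E'
from h import *
s=vision.get_image("side")
f=onz(s,(250+125/5,160+158/5),.0749); u=np.array([np.cos(.0163),np.sin(.0163),0]); f[2]=.086
b=onz(s,(250+177/5,160+173/5),.086); d=b-f
print(f,b,"along",d@u,"lat (ball to the +y of leg)",d@np.array([-u[1],u[0],0]))
E
```

```text
[ 0.64096455 -0.05245785  0.086     ] [ 0.60405466 -0.04829683  0.086     ] along -0.036837168969987816 lat (ball to the +y of leg) 0.0047620777540052246
```

Request:
{"method": "servo_tool", "body": {"targets": "1 -0.3 -0.25 0 0 0 0; 1 -0.4 0 0 0 0 0; 1 -0.3 0 0 0 0 0; 1 -0.2 0 0 0 0 0; 1 -0.2 0 0 0 0 0"}}

```text
t: 10.88
tcp_pos: [0.5063, -0.0518, 0.1613]
eef_rot: [3.141, 0.024, -0.0]
ft_force: [0.5, 0.3, -2.5]
gripper_width: 0.0149
gripper_force: 59.4
```

Request:
{"method": "servo_tool", "body": {"targets": "1 -0.15 0 0 0 0 0; 1 -0.15 0 0 0 0 0; 1 -0.15 0 0 0 0 0; 1 -0.15 0 0 0 0 0; 1 -0.15 0 0 0 0 0"}}

```text
t: 11.3
tcp_pos: [0.4991, -0.0518, 0.1613]
eef_rot: [3.141, 0.024, 0.0]
ft_force: [0.9, -0.8, -2.4]
gripper_width: 0.0155
gripper_force: 59.4
```

Request:
{"method": "servo_tool", "body": {"targets": "1 -0.15 0 0 0 0 0; 1 -0.15 0 0 0 0 0; 1 -0.15 0 0 0 0 0; 1 -0.15 0 0 0 0 0; 1 -0.15 0 0 0 0 0"}}

```text
t: 11.72
tcp_pos: [0.4933, -0.0519, 0.1622]
eef_rot: [3.141, 0.024, 0.007]
ft_force: [3.7, 1.0, -0.9]
gripper_width: 0.015
gripper_force: 59.1
```

Request:
{"method": "servo_tool", "body": {"targets": "1 -0.15 0 0 0 0 0; 1 -0.15 0 0 0 0 0; 1 -0.15 0 0 0 0 0; 1 -0.15 0 0 0 0 0; 1 -0.15 0 0 0 0 0"}}

```text
t: 12.13
tcp_pos: [0.4846, -0.0524, 0.1617]
eef_rot: [3.141, 0.024, 0.002]
ft_force: [3.9, -0.9, 1.9]
gripper_width: 0.0151
gripper_force: 59.4
```

Request:
{"method": "servo_tool", "body": {"targets": "1 -0.15 0 0 0 0 0; 1 -0.15 0 0 0 0 0; 1 -0.15 0 0 0 0 0; 1 -0.15 0 0 0 0 0; 1 -0.15 0 0 0 0 0"}}

```text
t: 12.55
tcp_pos: [0.4761, -0.0522, 0.1611]
eef_rot: [3.141, 0.024, -0.001]
ft_force: [3.9, -1.2, 0.7]
gripper_width: 0.0151
gripper_force: 59.3
```

Request:
{"method": "servo_tool", "body": {"targets": "1 -0.15 0 0 0 0 0; 1 -0.15 0 0 0 0 0; 1 -0.15 0 0 0 0 0; 1 -0.1 0 0 0 0 0; 1 -0.1 0 0 0 0 0"}}

```text
t: 12.97
tcp_pos: [0.4698, -0.0523, 0.1612]
eef_rot: [3.141, 0.024, -0.001]
ft_force: [2.7, -0.7, -0.3]
gripper_width: 0.0156
gripper_force: 59.3
```

```bash
python3 - <<'E'
from h import *
s=vision.get_image("side");st=arm.read_state();print(st["tcp_pos"],st["ft_force"],st["moment"])
a=cv2.resize(s["img"][150:240,250:350],None,fx=6,fy=6,interpolation=cv2.INTER_CUBIC)
cv2.imwrite("pics/c5.png",np.clip(a*1.6,0,255).astype(np.uint8))
E
```

```text
[ 0.46963275 -0.05229785  0.16116122] [ 3.1187146  -0.25181411 -0.9140306 ] [-0.12828873 -1.05584295 -0.10339848]
```

View pics/c5.png

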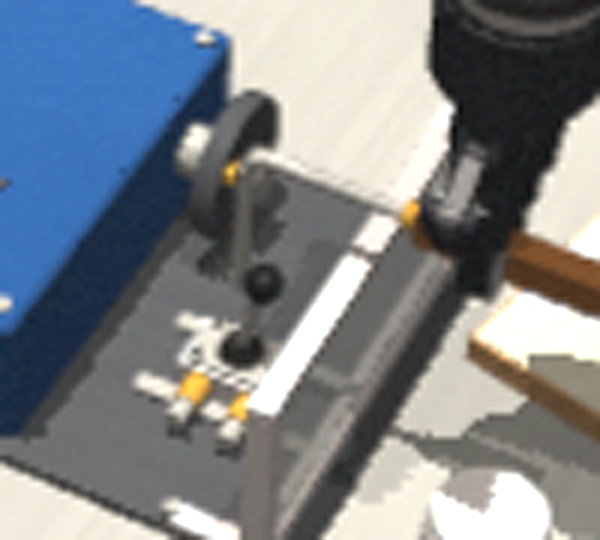

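The hook is pulling the ball, now at crop (262,285) and past upright. I'll go on in finer steps, watching the force.

Request:
{"method": "servo_tool", "body": {"targets": "1 -0.1 0 0 0 0 0; 1 -0.1 0 0 0 0 0; 1 -0.1 0 0 0 0 0; 1 -0.1 0 0 0 0 0; 1 0 0 0 0 0 0"}}

```text
t: 13.43
tcp_pos: [0.4656, -0.0524, 0.1611]
eef_rot: [3.141, 0.024, -0.002]
ft_force: [3.6, 0.3, 0.0]
gripper_width: 0.015
gripper_force: 59.2
```

Request:
{"method": "servo_tool", "body": {"targets": "1 -0.05 0 0 0 0 0; 1 -0.05 0 0 0 0 0; 1 -0.05 0 0 0 0 0; 1 0 0 0 0 0 0; 1 0 0 0 0 0 0"}}

```text
t: 13.85
tcp_pos: [0.4644, -0.0523, 0.1611]
eef_rot: [-3.141, -0.024, 0.001]
ft_force: [3.0, -0.3, -2.3]
gripper_width: 0.015
gripper_force: 59.1
```

Request:
{"method": "servo_tool", "body": {"targets": "1 -0.05 0 0 0 0 0; 1 -0.05 0 0 0 0 0; 1 -0.05 0 0 0 0 0; 1 -0.05 0 0 0 0 0; 1 0 0 0 0 0 0"}}

```text
t: 14.27
tcp_pos: [0.4623, -0.0524, 0.1611]
eef_rot: [3.141, 0.024, -0.001]
ft_force: [3.8, -0.3, -3.0]
gripper_width: 0.0154
gripper_force: 58.9
```

Request:
{"method": "servo_tool", "body": {"targets": "1 -0.05 0 0 0 0 0; 1 -0.05 0 0 0 0 0; 1 -0.05 0 0 0 0 0; 1 0 0 0 0 0 0; 1 0 0 0 0 0 0"}}

```text
t: 14.68
tcp_pos: [0.4609, -0.0524, 0.1612]
eef_rot: [-3.141, -0.024, 0.001]
ft_force: [3.0, -1.3, -3.2]
gripper_width: 0.0152
gripper_force: 58.9
```

Request:
{"method": "servo_tool", "body": {"targets": "1 -0.05 0 0 0 0 0; 1 -0.05 0 0 0 0 0; 1 -0.05 0 0 0 0 0; 1 0 0 0 0 0 0; 1 0 0 0 0 0 0"}}

```text
t: 15.1
tcp_pos: [0.4604, -0.0524, 0.1615]
eef_rot: [-3.141, -0.025, -0.003]
ft_force: [4.7, 0.2, -3.5]
gripper_width: 0.0153
gripper_force: 58.8
```

Request:
{"method": "servo_tool", "body": {"targets": "1 -0.05 0 0 0 0 0; 1 -0.05 0 0 0 0 0; 1 -0.05 0 0 0 0 0; 1 0 0 0 0 0 0; 1 0 0 0 0 0 0"}}

```text
t: 15.52
tcp_pos: [0.4599, -0.0524, 0.1618]
eef_rot: [-3.141, -0.024, -0.007]
ft_force: [6.5, -0.7, -5.0]
gripper_width: 0.0152
gripper_force: 58.7
```

The force has risen from 3 to 6.5 N with the tool hardly moving, after about 37 mm of travel: that is the stop. I'll back off and lift out.

Request:
{"method": "servo_tool", "body": {"targets": "1 0.2 0 0 0 0 0; 1 0.4 0 0 0 0 0; 1 0.5 0 0 0 0 0; 1 0.5 0 0 0 0 0; 1 0.3 0 0 0 0 0"}}

```text
t: 15.93
tcp_pos: [0.477, -0.052, 0.1608]
eef_rot: [-3.141, -0.025, 0.003]
ft_force: [0.1, 0.3, -2.1]
gripper_width: 0.015
gripper_force: 59.1
```

Request:
{"method": "servo_tool", "body": {"targets": "1 0 0 -0.5 0 0 0; 1 0 0 -1.5 0 0 0; 1 0 0 -2 0 0 0; 1 0 0 -2 0 0 0; 1 0 0 -1.5 0 0 0"}}

```text
t: 16.35
tcp_pos: [0.4773, -0.052, 0.238]
eef_rot: [3.141, 0.025, 0.001]
ft_force: [0.3, -0.2, -1.2]
gripper_width: 0.0149
gripper_force: 59.1
```

Request:
{"method": "servo_tool", "body": {"targets": "1 0 0 -1 0 0 0; 1 0 0 -0.5 0 0 0; 1 0 0 0 0 0 0; 1 0 0 0 0 0 0; 1 0 0 0 0 0 0"}}

```text
t: 16.77
tcp_pos: [0.4763, -0.0522, 0.2501]
eef_rot: [-3.141, -0.024, 0.004]
ft_force: [-0.1, 0.2, -2.1]
gripper_width: 0.0147
gripper_force: 59.1
```

```bash
python3 - <<'E'
from h import *
s=vision.get_image("side");w=vision.get_image("wrist");st=arm.read_state();tp=st["tcp_pos"];print(tp,st["eef_rot"],st["ft_force"])
f=[r["point"] for r in vision.landmark_of("hook_foot",s)][:1];print(f,onz(s,f[0],tp[2]-.0867))
a=cv2.resize(s["img"][130:240,250:350],None,fx=4,fy=4,interpolation=cv2.INTER_CUBIC)
b=cv2.resize(w["img"][0:330,140:440],None,fx=440/330,fy=440/330)
cv2.imwrite("pics/c6.png",np.clip(np.hstack([a,b])*1.5,0,255).astype(np.uint8))
plan((.4771,.2445,.251),-3.3,15,g=1)
E
```

```text
[ 0.4764255  -0.05217583  0.25017635] [-3.1411206  -0.02436486  0.00383645] [-0.34666552 -0.55475735 -2.0983358 ]
[[290.0, 173.7]] [ 0.59843114 -0.06029457  0.16347635]
1 0.03 -1.98 -0.00 0 0 0.28; 1 0.02 -1.98 -0.00 0 0 0.28; 1 0.01 -1.98 -0.00 0 0 0.28; 1 0.01 -1.98 -0.00 0 0 0.28; 1 -0.00 -1.98 -0.00 0 0 0.28
1 -0.01 -1.98 -0.00 0 0 0.28; 1 -0.02 -1.98 -0.00 0 0 0.28; 1 -0.03 -1.98 -0.00 0 0 0.28; 1 -0.04 -1.98 -0.00 0 0 0.28; 1 -0.05 -1.98 -0.00 0 0 0.28
1 -0.06 -1.98 -0.00 0 0 0.28; 1 -0.07 -1.98 -0.00 0 0 0.28; 1 -0.08 -1.98 -0.00 0 0 0.28; 1 -0.09 -1.98 -0.00 0 0 0.28; 1 -0.10 -1.98 -0.00 0 0 0.28
```

View pics/c6.png

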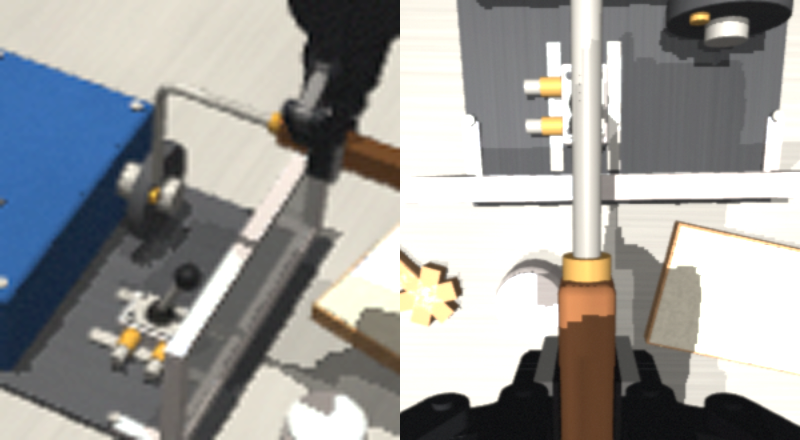

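The lever now leans towards the guard, with the ball at crop (187,277), and the hook is out and nearly straight in the grip. I'm moving back to the rack.

Request:
{"method": "servo_tool", "body": {"targets": "1 0 -1.5 0 0 0 0.3; 1 0 -2 0 0 0 0.3; 1 0 -2 0 0 0 0.3; 1 0 -2 0 0 0 0.3; 1 0 -2 0 0 0 0.3"}}

```text
t: 17.33
tcp_pos: [0.4764, 0.0436, 0.2508]
eef_rot: [3.142, -0.018, -0.002]
ft_force: [0.2, 0.0, -1.0]
gripper_width: 0.015
gripper_force: 59.1
```

Request:
{"method": "servo_tool", "body": {"targets": "1 0 -2 0 0 0 0.3; 1 0 -2 0 0 0 0.3; 1 0 -2 0 0 0 0.3; 1 0 -2 0 0 0 0.3; 1 0 -2 0 0 0 0.3"}}

```text
t: 17.75
tcp_pos: [0.4785, 0.1436, 0.2508]
eef_rot: [3.141, -0.059, -0.002]
ft_force: [1.4, -0.4, -2.7]
gripper_width: 0.0151
gripper_force: 59.1
```

Request:
{"method": "servo_tool", "body": {"targets": "1 0 -2 0 0 0 0.3; 1 0 -2 0 0 0 0.3; 1 -0.1 -2 0 0 0 0.2; 1 -0.1 -2 0 0 0 0.2; 1 -0.1 -2 0 0 0 0.2"}}

```text
t: 18.17
tcp_pos: [0.4802, 0.2436, 0.2506]
eef_rot: [3.14, -0.092, -0.002]
ft_force: [0.3, -0.5, -1.7]
gripper_width: 0.0154
gripper_force: 59.1
```

Request:
{"method": "servo_tool", "body": {"targets": "1 0 0 0 0 0 0; 1 0 0 0 0 0 0; 1 0 0 0 0 0 0; 1 0 0 0 0 0 0; 1 0 0 0 0 0 0"}}

```text
t: 18.58
tcp_pos: [0.4809, 0.2414, 0.2511]
eef_rot: [3.139, -0.094, -0.0]
ft_force: [-0.2, 0.1, -1.3]
gripper_width: 0.0152
gripper_force: 59.1
```

```bash
python3 - <<'E'
from h import *
t=vision.get_image("top");s=vision.get_image("side");st=arm.read_state();tp=st["tcp_pos"];print(tp,st["eef_rot"],st["ft_force"])
for n,p in (("top",t),("side",s)):
  print(n,[(np.round(r["point"],1),round(r["score"],2),onz(p,r["point"],tp[2]-.0867).round(4)) for r in vision.landmark_of("hook_foot",p)][:2])
  print([(np.round(r["point"],1),round(r["score"],2),len(r["mask"].nonzero()[0])) for r in vision.trace("lever",p)[:2]])
  g=p["img"].sum(2)
print("ball",onz(s,(250+187/4,130+277/4),.086))
a=cv2.resize(t["img"][195:250,280:325],None,fx=8,fy=8,interpolation=cv2.INTER_CUBIC)
b=cv2.resize(s["img"][205:315,215:325],None,fx=4,fy=4,interpolation=cv2.INTER_CUBIC)
cv2.imwrite("pics/c7.png",np.clip(np.hstack([a,b])*1.5,0,255).astype(np.uint8))
E
```

```text
[0.48082463 0.24179948 0.25125999] [ 3.13966920e+00 -9.35758539e-02  1.49589830e-04] [ 0.16737206  0.28289415 -1.54336313]
top [(array([185.8, 212. ]), 0.44, array([0.6042, 0.2318, 0.1646]))]
[(array([431.2, 274.7]), 0.5, 411)]
side [(array([231.6, 247.7]), 0.77, array([0.5993, 0.2313, 0.1646]))]
[(array([292.1, 198.8]), 0.48, 38)]
ball [ 0.567206   -0.04881318  0.086     ]
```

View pics/c7.png

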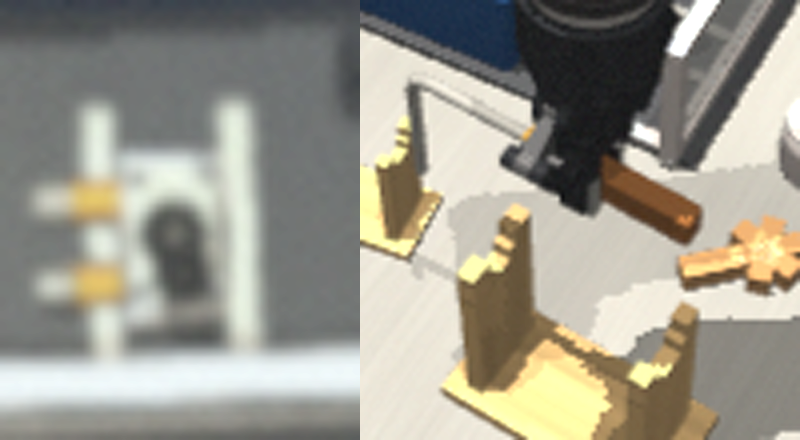

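The ball moved from x=0.604 to 0.567 m in the same camera, about 37 mm, so the lever is fully over. The hook tilted about 1.6° in the grip. I'll descend partway, level it and align.

Request:
{"method": "servo_tool", "body": {"targets": "1 -0.4 -0.25 1 0 0 0; 1 0 0 2 0 0 0; 1 0 0 2 0 0 0; 1 0 0 2 0 0 0; 1 0 0 1.5 0 0 0"}}

```text
t: 19.3
tcp_pos: [0.4753, 0.2452, 0.1639]
eef_rot: [3.139, -0.09, -0.004]
ft_force: [-0.4, -0.4, -3.3]
gripper_width: 0.0148
gripper_force: 59.2
```

Request:
{"method": "servo_tool", "body": {"targets": "1 0 0 1 0 0 0; 1 0 0 0.5 0 0 0; 1 0 0 0 0 -1.5 0; 1 0 0 0 0 0 0; 1 0 0 0 0 0 0"}}

```text
t: 19.72
tcp_pos: [0.4774, 0.2459, 0.1517]
eef_rot: [-3.138, 0.092, 0.039]
ft_force: [-0.6, 0.1, -2.2]
gripper_width: 0.015
gripper_force: 59.1
```

```bash
python3 - <<'E'
from h import *
for i in range(2):
  st=arm.read_state(); s=vision.get_image("side"); t=vision.get_image("top")
tp=st["tcp_pos"];M=R.from_rotvec(st["eef_rot"]).as_matrix();print(tp,st["ft_force"],np.degrees(np.arctan2(M[1,0],M[0,0])),M[:,2])
for n,p in (("top",t),("side",s)): print(n,[(np.round(r["point"],1),round(r["score"],2),onz(p,r["point"],tp[2]-.0867).round(4)-tp) for r in vision.landmark_of("hook_foot",p)][:2])
print("tool shift cm to rack pose",100*M.T@(np.array([.4771,.2445,.1175])-tp))
E
```

```text
[0.47696904 0.24597963 0.15189919] [ 0.13212737 -0.1295062  -2.12935592] -3.308729973880838 [-0.02462124  0.0021921  -0.99969445]
top [(array([190.8, 221.4]), 0.6, array([ 0.11823096, -0.00897963, -0.08669919]))]
side [(array([232.4, 275.2]), 0.56, array([ 0.11833096, -0.00047963, -0.08669919]))]
tool shift cm to rack pose [0.10659655 0.14959949 3.43822157]
```

Request:
{"method": "servo_tool", "body": {"targets": "1 0.1 0.15 0 0 0 0; 1 0 0 0.5 0 0 0; 1 0 0 0.5 0 0 0; 1 0 0 0.5 0 0 0; 1 0 0 0.3 0 0 0"}}

```text
t: 20.43
tcp_pos: [0.4765, 0.2436, 0.1321]
eef_rot: [3.14, -0.091, -0.044]
ft_force: [0.0, -0.7, -2.1]
gripper_width: 0.0152
gripper_force: 59.1
```

Request:
{"method": "servo_tool", "body": {"targets": "1 0 0 0.3 0 0 0; 1 0 0 0.3 0 0 0; 1 0 0 0.3 0 0 0; 1 0 0 0.2 0 0 0; 1 0 0 0 0 0 0"}}

```text
t: 20.85
tcp_pos: [0.4766, 0.2441, 0.1218]
eef_rot: [-3.139, 0.09, 0.042]
ft_force: [0.3, -0.3, -1.6]
gripper_width: 0.0151
gripper_force: 59.1
```

Request:
{"method": "servo_tool", "body": {"targets": "1 0 0 0.2 0 0 0; 1 0 0 0.2 0 0 0; 1 0 0 0.1 0 0 0; 1 0 0 0 0 0 0; 1 0 0 0 0 0 0"}}

```text
t: 21.27
tcp_pos: [0.4769, 0.2442, 0.1178]
eef_rot: [-3.139, 0.091, 0.04]
ft_force: [-0.3, 0.8, 1.1]
gripper_width: 0.0153
gripper_force: 59.7
```

The rack takes the hook's weight, so I'm releasing.

Request:
{"method": "servo_tool", "body": {"targets": "0.5 0 0 0 0 0 0; 0.3 0 0 0 0 0 0; 0 0 0 0 0 0 0; -0.3 0 0 0 0 0 0; -0.5 0 0 0 0 0 0"}}

```text
t: 21.68
tcp_pos: [0.4767, 0.2441, 0.1172]
eef_rot: [-3.139, 0.091, 0.041]
ft_force: [0.2, -1.2, 0.2]
gripper_width: 0.064
gripper_force: 0.0
```

Request:
{"method": "servo_tool", "body": {"targets": "-0.5 0 0 0 0 0 0; -0.5 0 0 0 0 0 0; -0.5 0 0 -0.5 0 0 0; -0.5 0 0 -1 0 0 0; -0.5 0 0 -1.5 0 0 0"}}

```text
t: 22.1
tcp_pos: [0.4767, 0.2435, 0.1472]
eef_rot: [3.14, -0.091, -0.045]
ft_force: [-0.0, -0.0, -0.1]
gripper_width: 0.0638
gripper_force: 0.0
```

Request:
{"method": "servo_tool", "body": {"targets": "-0.5 0 0 -2 0 0 0; -0.5 0 0 -2 0 0 0; -0.5 0 0 -2 0 0 0; -0.5 0 0 -2 0 0 0; -0.5 0 0 -1.5 0 0 0"}}

```text
t: 22.52
tcp_pos: [0.4805, 0.2445, 0.2453]
eef_rot: [-3.138, 0.09, 0.036]
ft_force: [0.2, 0.2, 0.5]
gripper_width: 0.0641
gripper_force: 0.0
```

Request:
{"method": "servo_tool", "body": {"targets": "-0.5 -2 0 -1 0 0 0; -0.5 -2 0 0 0 0 0; -0.5 -1 0 0 0 0 0; -0.5 0 0 0 0 0 0; -0.5 0 0 0 0 0 0"}}

```text
t: 22.93
tcp_pos: [0.4306, 0.2466, 0.2539]
eef_rot: [-3.14, 0.09, 0.039]
ft_force: [0.6, -0.0, -0.7]
gripper_width: 0.0639
gripper_force: 0.0
```

```bash
python3 - <<'E'
from h import *
t=vision.get_image("top");s=vision.get_image("side");w=vision.get_image("wrist");print(arm.read_state()["tcp_pos"])
for n,p in (("top",t),("side",s),("wrist",w)): print(n,[(np.round(r["point"],1),round(r["score"],2)) for r in vision.landmark_of("hook_foot",p)][:1],[(np.round(r["point"],1),round(r["score"],2),onz(p,r["point"],.125).round(4)) for r in vision.landmark_of("hook_grip",p)][:1])
a=cv2.resize(s["img"][150:310,205:365],None,fx=2.5,fy=2.5,interpolation=cv2.INTER_CUBIC)
b=cv2.resize(w["img"],None,fx=400/420*.75,fy=400/420)
cv2.imwrite("pics/c8.png",np.clip(np.hstack([a,b])*1.5,0,255).astype(np.uint8))
E
```

```text
[0.43133922 0.24606526 0.25314198]
top [] [(array([180.9, 266.5]), 0.67, array([0.4764, 0.2489, 0.125 ]))]
side [(array([234.1, 278.5]), 0.65)] [(array([273.2, 283.2]), 0.72, array([0.4763, 0.2453, 0.125 ]))]
wrist [] [(array([278.9, 147.6]), 0.7, array([0.4777, 0.244 , 0.125 ]))]
```

View pics/c8.png

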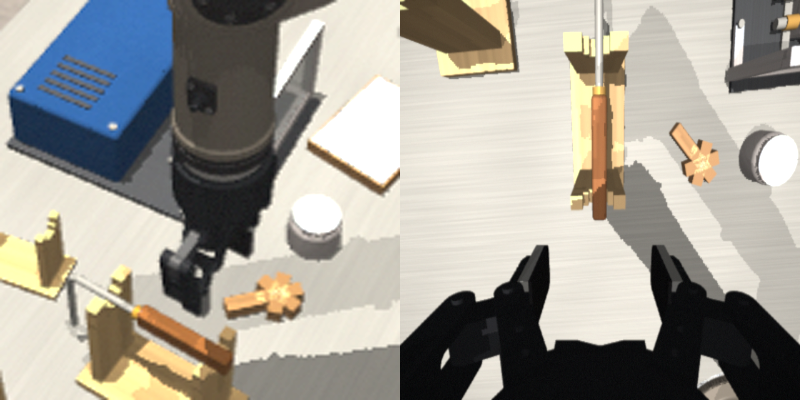

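The hook is back in both notches of the middle-sized rack, with the grip at (0.477, 0.245) as before. The lever was left fully over, the bystanders are unmoved and the robot is clear.

```bash
python3 -c "
from h import *
print(workorder.job_done())"
```

```text
the job is handed in; nothing more can be done
None
```

The valve lever was pulled to its stop (6.5 N at the wrist, about 37 mm of ball travel), the hook is back in the middle-sized rack, and the job was handed in at about 23 s; no verdict was returned.

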